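Dispense a tool carton from the bench carousel

TASK

The wheel of the bench-top tool dispenser holds one white card carton and, in the opposite pocket, one clear plastic tool box. Turn the wheel by its upright pins until the carton's pocket stands squarely over the outlet slot at the dispenser's front, then press the plunger fully down to its stop so that the floor under the carton tips and the carton slides out into the delivery trough in front, and let the plunger come back up. Do not lift the carton out by hand; leave the clear box in the wheel and the other things on the bench where they are.

Things in the scene. Friction and masses are not known exactly. Their poses are not given: they have to be found in the camera images.
- dispenser: the tool dispenser, fixed to the bench: a grey sheet-metal stand, 276 x 276 mm, with a dark steel deck plate whose top is 110 mm above the bench, and on it a turning wheel. Origin on the bench under the wheel's axis; x points from the outlet side to the back, y to the left as seen from the outlet side, z up. An ear on the -y side carries the plunger.
- outlet (a point): middle of the outlet slot at deck height, 75.5 mm from the wheel's axis along the dispenser's -x; axes as the dispenser's. The slot runs along x, from 30 mm to 138 mm from the axis, is 38 mm wide and is closed by the tipping floor, level with the deck. A carton drops only if it lies wholly within the slot's width: lined up, it lies along this x with its centre near this point.
- wheel_axis (a point): where the wheel's axis meets its top face, 129 mm above the bench; axes as the dispenser's. The wheel is a grey plastic disc, 260 mm across, 18 mm thick, with six radial pockets 60 degrees apart, 28 mm wide, from 30 to 121 mm from the axis, open below: what lies in them is swept along over the deck, with 3 mm of play to each side. A black hub cap, 54 mm across, stands 18 mm higher.
- wheel (a joint): angle by which the wheel has been turned about its upright axis since the start, rad, growing counter-clockwise from above, without end stops. It starts at 0 with the pockets in any direction (see the pins and the carton). The wheel is stiff to turn (about 2 to 4 N at a pin) and stays where it is left.
- pin0 (a point): centre of the top of turning pin 0. Six plain steel pins stand on the wheel midway between the pockets, 102 mm from the axis, 14 mm thick (a 21 mm collar 3 mm high at the foot), 32 mm high; their tops are 161 mm above the bench. They are numbered counter-clockwise from above, 60 degrees apart; a pocket lies 30 degrees to each side of every pin.
- pin1 (a point): centre of the top of turning pin 1 of the wheel (see wheel)
- pin2 (a point): centre of the top of turning pin 2 of the wheel (see wheel)
- pin3 (a point): centre of the top of turning pin 3 of the wheel (see wheel)
- pin4 (a point): centre of the top of turning pin 4 of the wheel (see wheel)
- pin5 (a point): centre of the top of turning pin 5 of the wheel (see wheel)
- plunger (a joint): travel of the plunger, m: 0 up, 0.018 pressed to its stop. A spring brings it back up; it takes 3.5 N to start and about 6.5 N at the stop. It works the tipping floor: pressing swings the floor's outer end down (35 degrees at the stop) about a pivot near the hub, and the carton slides off outward, into the trough, within about a second while it is held; on release the floor closes.
- plunger_top (a point): centre of the top of the plunger's round black head, 38 mm across, on the ear at x -68, y -160 mm of the dispenser; 165 mm above the bench when up; press straight down here
- carton: the white card tool carton with an orange band, 22 x 75 x 22 mm, in one pocket of the wheel (its top 3 mm above the wheel's). Origin at the centre of its underside, y along its length, z up.
- tool_box: the clear plastic box with an end mill in it, 20 x 86 x 20 mm, in the pocket opposite the carton's. Origin at the centre of its underside, y along its length, z up. It stays in the wheel.
- trough (a point): a point on the floor of the delivery trough, where the centre of the carton's underside comes to rest; axes as the dispenser's. The trough is a bright sheet-metal channel, 39 mm wide inside, that slopes down (14 degrees) from under the outlet and sticks out 100 mm in front of the dispenser, ending at a stop 240 mm from the wheel's axis.
- caliper: a digital caliper lying on the bench to the right, 72 x 233 x 14 mm, origin under its middle; a bystander
- tape_roll: a roll of adhesive tape lying on the bench to the left, 98 mm across, 25 mm high, origin under its middle; a bystander
- end_mill: a bare end mill lying on the bench in front on the right, 12 x 75 x 12 mm, origin under its middle; a bystander

How it is judged:
On the way, in this order (a step that is already met when the one before it is completed fails the run):
1. the wheel is turned until the carton, still in its pocket, lies over the outlet slot (within 8 mm sideways and 5 degrees), and is at rest (y of carton in the frame of outlet between -0.008 and 0.008 m and x of carton in the frame of outlet between -0.03 and 0.03 m and angle between the y axis of carton and the x axis of outlet, either way round below 0.09 rad and height (world z) of carton above 0.105 m and velocity of joint wheel between -0.1 and 0.1 rad/s), for 0.2 s.
2. the plunger is pressed down to its stop (at least 16.5 of 18 mm) (value of joint plunger above 0.0165 m), for 0.1 s.
At the end, for the whole second after the job is handed in: the carton lies at rest in the delivery trough (its underside's centre within 20 to 30 mm along, 22 mm across and 25 mm in height of the trough's resting point), the plunger is back up (within 2 mm), and the clear box still lies in the wheel on the deck (x of carton in the frame of trough between -0.02 and 0.03 m and y of carton in the frame of trough between -0.022 and 0.022 m and z of carton in the frame of trough below 0.025 m and linear speed of carton below 0.02 m/s and value of joint plunger below 0.002 m and height (world z) of tool_box between 0.105 and 0.125 m and horizontal distance between tool_box and wheel_axis below 0.085 m); the robot touches nothing.
It fails at once if the carton or the clear box is lifted out of the wheel (more than 25 mm above the deck) (height (world z) of any of carton, tool_box above 0.135 m).
It fails at once if the plunger is pressed down while the clear box lies over the outlet and it drops out (height (world z) of tool_box below 0.095 m).
It fails at once if a bystander is moved by more than 20 mm (distance of any of caliper, tape_roll, end_mill from where it was at the start of the episode above 0.02 m).
It also fails if it takes over 48 s, if anything falls off the work surface, if the arm or the gripper's body presses on something with over 40 N, if the wrist force passes 120 N, or if a joint passes its speed limit or range.

ROBOT

A 6-joint arm with a two-finger parallel gripper is mounted at the origin on a cart in front of the work surface, level with it; the furniture and walls round the work are solid. World frame = base frame: x ahead of the robot, y to its left, z up, the work surface at z = 0. Lengths are in m, angles in rad, forces in N, time in s.
With the tool pointing down it reaches from about 0.3 to 0.75 m from the base axis. Payload 8.5 kg.
Tool frame: the origin (TCP) lies on the mounting face of the last link; the fingertips stand robot.tip_reach ahead of it and the grasp point (between the pads) lies 155 mm ahead of it (robot.tip_reach is the distance from the TCP to the fingertips, in m); x points along the fingers, z is the direction in which the jaws open and shut, and the axes are right-handed (so a half turn about x gives the same grasp; the last joint's range is limited). The gripper opens to 85 mm and grips with 20 to 120 N. Pads are 22 mm wide; open, the fingers measure 114 mm over their backs; the gripper's body (76 mm by 85 mm) begins 54 mm behind the grasp point. The pads swing forward as they close: fully open they stand 13 mm farther back than shut.
Start: joints at [-1.52, 0.381, 1.297, -0, 1.464, -0.215], TCP at [0.144, -0.531, 0.405] pointing down, gripper open.
Joint ranges: [-3.11, 3.11], [-0.89, 2.33], [0.22, 2.48], [-1.42, 4.56], [0.17, 2.85], [-2.88, 2.88]. Speed limits (rad/s): [2.39, 2.39, 3.14, 3.14, 3.14, 3.14].

INTERFACE

Orientations are given as a unit quaternion [x, y, z, w].
In Python, from cell import robot, read_camera, workorder gives the robot as it stands. Calls block until the motion is done:
- robot.move_ptp(position, orientation): joint-space move of the TCP to a pose.
- robot.move_l(position, speed=0.15, orientation=None): straight line of the TCP; orientation=None keeps the orientation; speed is the mean speed in m/s.
- robot.move_joints(angles): joint-space move.
- robot.gripper_to(opening): finger opening in m; the grip force is fixed at half the most; returns when the fingers have stopped.
- robot.wait(seconds).
- robot.inverse_kinematics(position, orientation): joint angles nearest the present ones, or None.
- read_camera(name): name is "side" or "top"; returns a dict with "img" (480x640x3 uint8, red, green, blue), "range_z" (480x640 float32, m along the optical axis (not along the pixel's ray), 0 where there is no reading), "vfov" (degrees; the focal length in pixels is half the picture's height over the tangent of half this angle, whatever the lens; pixels are square), "cx", "cy" (the principal point, pixels), "position" and "rotation" of the camera in the world. Camera axes: x right, y up, looking along -z (the intrinsics and any distortion apply to the point x, -y, -z); pixel columns grow to the right and rows downward; lengths in m; the calibration is good to about 2 mm. A picture is of the moment at which its call begins.
A pose or a line that the arm cannot do raises robot.PlanningError and nothing moves.
- workorder.job_done(): hands the job in, once; it reports no verdict.
Readings, each from a call of its own:
- robot.current_time(): time.
- robot.current_joint_positions(): joint angles.
- robot.current_dq(): joint speeds.
- robot.current_effort(): joint torques, N m.
- robot.current_position(): TCP position.
- robot.current_tcp_rot(): TCP orientation.
- robot.current_wrist_force(): force on the tool from outside, world axes, zero at the start.
- robot.current_moment(): the same for the moment, N m.
- robot.current_width(): finger opening in m.
Only numpy, scipy, OpenCV 4.12 (cv2) and the standard library are available. Lean on these libraries where they do the work, as an engineer would, in place of code of your own. Each camera call takes 0.05 s, during which the arm holds its last target.

## Working session

There is one attempt and no reset: what is moved stays moved. The work goes in short steps, each a Python script; the robot and the scene stay as the last script left them, time stands still between calls to the robot, and variables do not carry over. Pictures are saved under pics/ and viewed, and the job is handed in when it is done.

```bash
ls; mkdir -p pics
python3 - <<'E'
from cell import robot, read_camera
import cv2, numpy as np
for n in("top","side"):
    d=read_camera(n); cv2.imwrite(f"pics/{n}0.png",d["img"][:,:,::-1])
    np.savez(f"{n}0.npz",**d)
    print({k:v for k,v in d.items() if k not in("img","range_z")})
print(robot.current_time(),robot.tip_reach,robot.current_tcp_rot(),robot.current_position(),robot.current_width())
E
```

```text
pics
{'vfov': 42.0533923825939, 'cx': 316.87377896237643, 'cy': 239.76725507411493, 'position': array([0.36874942, 0.03585511, 1.41068308]), 'rotation': array([-0.03967736,  0.04126055,  0.71567832, -0.69608033])}
{'vfov': 55.50425873590777, 'cx': 321.70175555770163, 'cy': 252.29114299890648, 'position': array([0.44280733, 1.11683001, 0.57340704]), 'rotation': array([-0.01463402,  0.54703188,  0.83634498, -0.03269604])}
0.1 0.1734 [ 0.42972503  0.56212804 -0.42900005  0.56152241] [ 0.14444077 -0.53065207  0.40417345] 0.0849226564254709
```

View pics/top0.png

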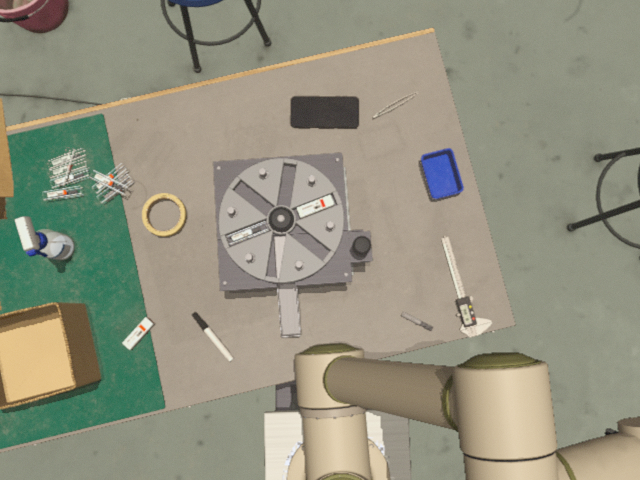

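View pics/side0.png

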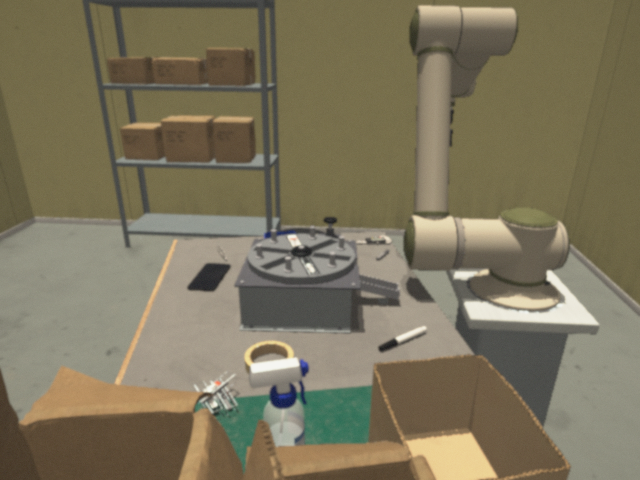

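The top view shows the wheel centred near (281,219). The carton (white and orange) is at about (316,207) and the clear box opposite it at about (247,233). The trough runs down to (290,330) and the plunger head is at (361,246). I'll measure these next.

```bash
cat > h.py <<'E'
import numpy as np, cv2
from scipy.spatial.transform import Rotation as R
def ray(d,px):
    f=240/np.tan(np.radians(float(d["vfov"]))/2)
    px=np.atleast_2d(px).astype(float)
    v=np.c_[(px[:,0]-d["cx"])/f,-(px[:,1]-d["cy"])/f,-np.ones(len(px))]
    return v, R.from_quat(d["rotation"]).apply(v)
def onz(d,px,z):
    _,w=ray(d,px); p=np.array(d["position"]); t=(z-p[2])/w[:,2]
    return p+w*t[:,None]
def cloud(d):
    ys,xs=np.mgrid[0:480,0:640]
    _,w=ray(d,np.c_[xs.ravel(),ys.ravel()])
    return (np.array(d["position"])+w*d["range_z"].ravel()[:,None]).reshape(480,640,3)
E
python3 - <<'E'
from h import *
d=dict(np.load("top0.npz")); P=cloud(d)
for n,p in dict(hub=(281,219),wheel=(258,200),bench=(400,280),deck=(222,165),plung=(361,246),plung2=(361,243),trough=(290,300)).items(): print(n,P[p[1],p[0]].round(4))
crop=d["img"][140:350,200:390]
cv2.imwrite("pics/crop.png",cv2.resize(crop,None,fx=3.5,fy=2.8 if 0 else 2.85,interpolation=cv2.INTER_CUBIC)[:,:,::-1])
E
```

```text
hub [0.5581 0.1029 0.152 ]
wheel [0.6066 0.153  0.1085]
bench [ 0.4342 -0.1543  0.0027]
deck [0.6829 0.2275 0.114 ]
plung [ 0.497  -0.0571  0.1646]
plung2 [ 0.5027 -0.0571  0.1676]
trough [0.3956 0.0931 0.0361]
```

View pics/crop.png

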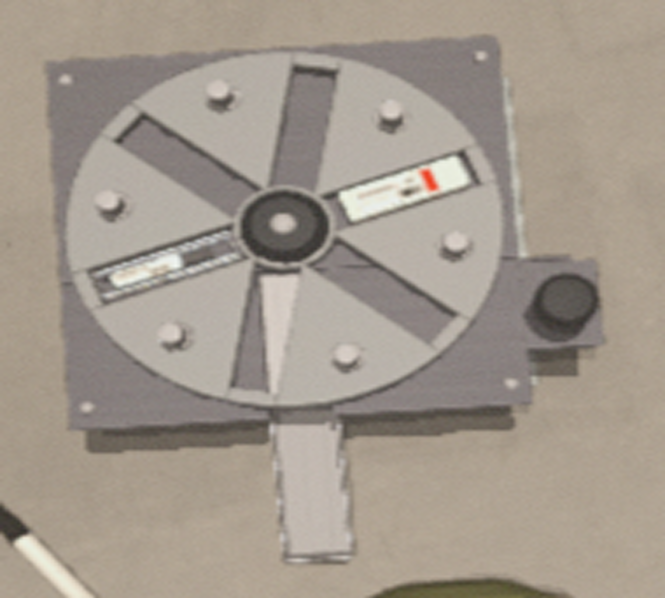

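```bash
cat > meas.py <<'E'
from h import *
def measure(d,dbg=False):
    img=d["img"].astype(int); g=img.mean(2); P=cloud(d); out={}
    # deck/wheel/pins/plunger by depth-height
    Z=P[...,2]; near=(np.hypot(P[...,0]-.56,P[...,1]-.10)<.24)
    # hub: dark blob
    m=((g<75)&near&(Z>.125)).astype(np.uint8)
    n,lab,st,ce=cv2.connectedComponentsWithStats(m)
    for i in np.argsort(-st[1:,4])[:3]+1:
        c,r=cv2.minEnclosingCircle(np.argwhere(lab==i)[:,::-1].astype(np.float32)); 
        out.setdefault("dark",[]).append((st[i,4],ce[i].round(1),np.round(c,1),round(r,1)))
    # wheel rim
    m=((Z>.150)&near).astype(np.uint8)
    n,lab,st,ce=cv2.connectedComponentsWithStats(m)
    out["high"]=[(st[i,4],ce[i].round(1),onz(d,ce[i],.161)[0,:2].round(4)) for i in range(1,n) if st[i,4]>4]
    hsv=cv2.cvtColor(d["img"],cv2.COLOR_RGB2HSV)
    m=(((g>225)|((hsv[...,1]>130)&((hsv[...,0]<20)|(hsv[...,0]>170))))&near&(Z>.1)).astype(np.uint8)
    m=cv2.morphologyEx(m,cv2.MORPH_CLOSE,np.ones((5,5)))
    cs,_=cv2.findContours(m,cv2.RETR_EXTERNAL,cv2.CHAIN_APPROX_NONE)
    for c in cs:
        if cv2.contourArea(c)>40:
            q=onz(d,c[:,0],.132)[:,:2]; r=cv2.minAreaRect((q*1000).astype(np.float32))
            out.setdefault("white",[]).append((cv2.contourArea(c),c[:,0].mean(0).round(1),np.round(r[0],1),np.round(r[1],1),cv2.boxPoints(r).round(0).tolist()))
    return out
E
python3 - <<'E'
from meas import *
d=dict(np.load("top0.npz"))
for k,v in measure(d).items():
    print(k); [print("  ",*x) for x in v]
P=cloud(d)
# corner screws / trough
for n,p,z in [("s_tl",(200+65/3.5,140+79/2.85),.11),("s_tr",(200+481/3.5,140+56/2.85),.11),("s_bl",(200+87/3.5,140+408/2.85),.11),("s_br",(200+511/3.5,140+384/2.85),.11),("plunger",(200+566/3.5,140+300/2.85),.165)]:
    print(n,onz(d,p,z)[0].round(4))
E
```

```text
dark
   188 [281.  220.6] [280.7 219.1] 12.1
   92 [361.  245.9] [361.1 244.7] 9.2
   1 [204.   0.] [204.   0.] 0.0
high
   44 [261.9 171.3] [0.6561 0.1393]
   45 [311.1 178.6] [0.6383 0.0393]
   44 [230.2 209.9] [0.5782 0.2049]
   40 [329.4 224.2] [0.5434 0.0048]
   273 [361.1 244.5] [ 0.5005 -0.0577]
   41 [248.1 256.3] [0.4829 0.1701]
   40 [298.2 263.8] [0.465  0.0699]
white
   222.5 [315.4 205.6] [587.2  32.3] [18.7 71.8] [[566.0, 63.0], [591.0, -5.0], [608.0, 2.0], [584.0, 69.0]]
s_tl [0.6782 0.2354 0.11  ]
s_tr [ 0.6887 -0.0177  0.11  ]
s_bl [0.4328 0.2247 0.11  ]
s_br [ 0.4433 -0.0278  0.11  ]
plunger [ 0.4984 -0.0586  0.165 ]
```

The measurements agree with the given sizes:
- **Wheel axis:** the four screws give (0.561,0.104) and the six pins give (0.561,0.105). Pin radius comes out at 0.102.
- **Dispenser yaw:** about 2.4°.
- **Plunger:** predicted (0.499,-0.059), seen at (0.499,-0.058).
- **Carton:** at -70°. It has to reach -177.6°, so the turn is about -107.6°.

I'll cage the pin at 260° between the jaws and carry it round the robot's side. First I'll check the inverse kinematics.

```bash
cat >> h.py <<'E'
C=np.array([.5607,.1043]); YAW=np.radians(2.4)
def ori(phi):  # tool x down, tool z along horizontal angle phi
    x=np.array([0,0,-1.]); z=np.array([np.cos(phi),np.sin(phi),0]); y=np.cross(z,x)
    return R.from_matrix(np.c_[x,y,z]).as_quat()
def pinpose(a,z,s=1,r=.102):
    a=np.radians(a); return [C[0]+r*np.cos(a),C[1]+r*np.sin(a),z],ori(a+s*np.pi/2)
E
python3 - <<'E'
from cell import robot
from h import *
for s in(1,-1):
  for a0 in(320,260,200):
    print(s,a0)
    for a in np.linspace(a0,a0-107.6,4):
        q=robot.inverse_kinematics(*pinpose(a,.312,s)); print("  ",round(a),None if q is None else np.round(q,2))
for phi in (0,np.pi/2,np.pi,-np.pi/2):print(robot.inverse_kinematics([.4994,-.0587,.36],ori(phi)))
E
```

```text
1 320
   320 [-0.12  0.61  1.17 -0.    1.36 -1.  ]
   284 [-0.19  0.52  1.34 -0.    1.28 -0.44]
   248 [-0.21  0.42  1.52 -0.    1.2   0.17]
   212 [-0.14  0.35  1.64 -0.    1.15  0.86]
1 260
   260 [-0.21  0.45  1.47 -0.    1.22 -0.04]
   224 [-0.17  0.37  1.61 -0.    1.16  0.63]
   188 [-0.06  0.34  1.67 -0.    1.14  1.37]
   152 [ 0.07  0.38  1.6  -0.    1.16  2.12]
1 200
   200 [-0.1   0.34  1.66 -0.    1.14  1.12]
   164 [ 0.03  0.36  1.63 -0.    1.15  1.88]
   128 [ 0.13  0.43  1.5  -0.    1.21  2.61]
   92 None
-1 320
   320 [-0.12  0.61  1.17 -0.    1.36  2.14]
   284 [-0.19  0.52  1.34 -0.    1.28  2.7 ]
   248 None
   212 [-0.14  0.35  1.64 -0.    1.15 -2.28]
-1 260
   260 None
   224 [-0.17  0.37  1.61 -0.    1.16 -2.52]
   188 [-0.06  0.34  1.67 -0.    1.14 -1.78]
   152 [ 0.07  0.38  1.6   0.    1.16 -1.02]
-1 200
   200 [-0.1   0.34  1.66 -0.    1.14 -2.02]
   164 [ 0.03  0.36  1.63 -0.    1.15 -1.26]
   128 [ 0.13  0.43  1.5  -0.    1.21 -0.54]
   92 [ 0.16  0.53  1.32 -0.    1.29  0.11]
[-3.52858430e-01  3.38190849e-01  1.50208711e+00 -4.44089210e-16
  1.30131470e+00 -3.52858430e-01]
[-3.52858430e-01  3.38190849e-01  1.50208711e+00 -4.44089210e-16
  1.30131470e+00 -1.92365476e+00]
[-3.52858430e-01  3.38190849e-01  1.50208711e+00 -4.44089210e-16
  1.30131470e+00  2.78873422e+00]
[-3.52858430e-01  3.38190849e-01  1.50208711e+00 -4.44089210e-16
  1.30131470e+00  1.21793790e+00]
```

Run:
```python
from cell import robot, read_camera
from h import *
robot.move_ptp(*pinpose(260,.40)); print(robot.current_time())
robot.gripper_to(.036)
robot.move_l(pinpose(260,.313)[0],speed=.12); print(robot.current_time(),robot.current_wrist_force().round(1))
robot.gripper_to(.022); print(robot.current_width(),robot.current_wrist_force().round(1),robot.current_position().round(4))
d=read_camera("side"); cv2.imwrite("pics/s1.png",cv2.resize(d["img"][180:340,210:430],(770,560))[:,:,::-1])
print(robot.current_time())
```

```text
2.475
3.8833 [-0.3  0.9 -0.3]
0.022266200964298315 [-0.5 -0.1 -0.2] [0.543  0.0039 0.3134]
4.225
```

View pics/s1.png

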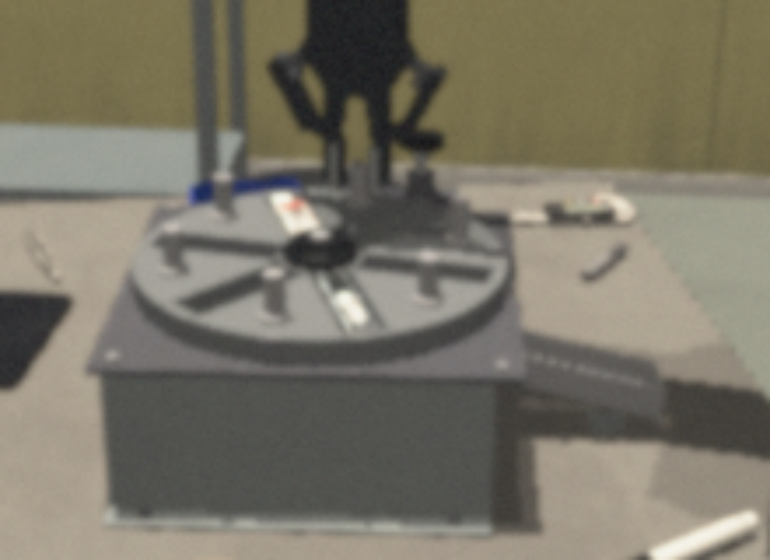

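The side view shows the jaws either side of the pin at about (357,175), with no contact force. I'll turn the wheel now, stopping if the force gets high.

Run:
```python
from cell import robot, read_camera
from h import *
end=260-107.6-2.0
for a in np.linspace(260,end,11)[1:]:
    p,o=pinpose(a,.313); robot.move_l(p,speed=.06,orientation=o)
    f=robot.current_wrist_force(); print(round(a,1),f.round(1),round(robot.current_time(),2))
    if np.linalg.norm(f)>30: print("stop"); break
robot.wait(.2)
d=read_camera("top"); cv2.imwrite("pics/t2.png",d["img"][:,:,::-1]); np.savez("top2.npz",**d)
d=read_camera("side"); cv2.imwrite("pics/s2.png",cv2.resize(d["img"][180:340,210:430],(770,560))[:,:,::-1])
```

```text
249.0 [-1.  -0.3  1.5] 4.7
238.1 [0.6 0.8 0. ] 5.17
227.1 [0.3 0.8 0.3] 5.65
216.2 [ 1.  -0.7 -0.2] 6.12
205.2 [-0.3  0.7  0.2] 6.6
194.2 [ 0.2 -0.2 -0. ] 7.08
183.3 [ 0.5 -0.2  0.3] 7.55
172.3 [0.3 0.6 0.2] 8.03
161.4 [-0.4  0.2 -0.9] 8.5
150.4 [ 0.7 -0.2 -0.6] 8.97
```

View pics/s2.png

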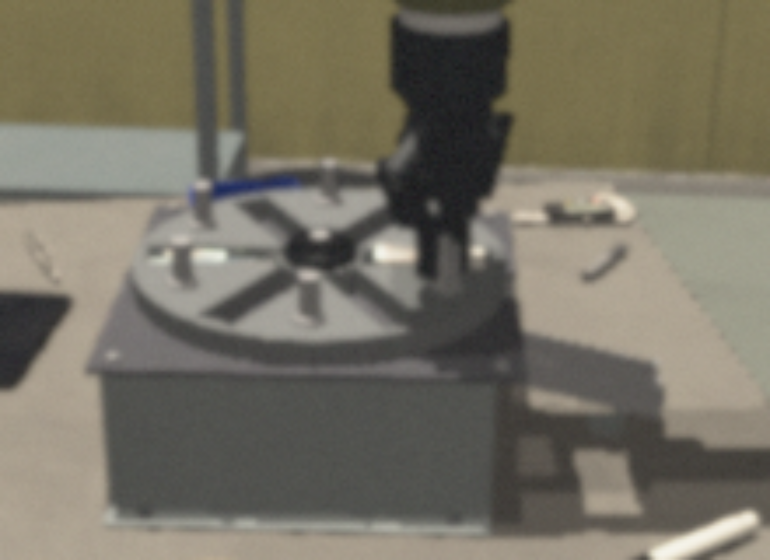

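View pics/t2.png

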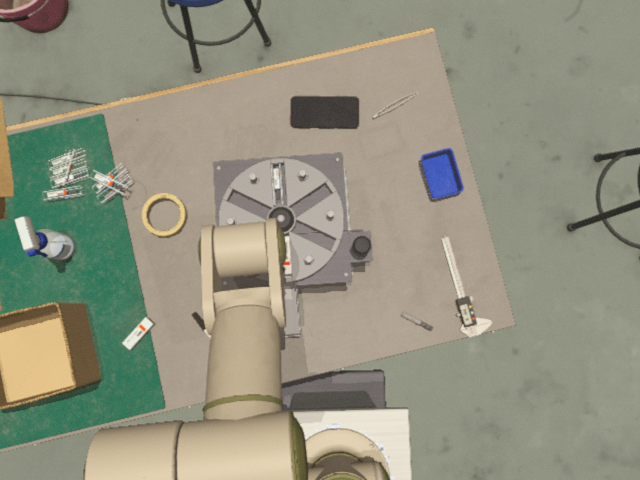

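The wheel has turned. The carton is near (287,260), partly hidden by the arm, and the clear box is at (278,180). I'll open the jaws, lift clear and measure.

Run:
```python
from cell import robot, read_camera
from meas import *
robot.gripper_to(.036)
p=robot.current_position(); robot.move_l([p[0],p[1],.40],speed=.15)
robot.move_ptp([.4994,-.0587,.38],ori(-np.pi/2+YAW))
robot.gripper_to(0.0)
d=read_camera("top"); np.savez("top3.npz",**d); cv2.imwrite("pics/t3.png",cv2.resize(d["img"][140:350,200:390],None,fx=3.5,fy=2.85,interpolation=cv2.INTER_CUBIC)[:,:,::-1])
print(robot.current_time())
o=measure(d)
for x in o["high"]:
    v=x[2]-C; print(x, np.hypot(*v).round(4), np.degrees(np.arctan2(v[1],v[0])).round(1))
for x in o.get("white",[]):
    print(x); v=np.array(x[2])/1000-C; c,s=np.cos(YAW),np.sin(YAW); print("disp frame",c*v[0]+s*v[1],-s*v[0]+c*v[1])
```

```text
11.7167
(np.int32(44), array([301.9, 172.7]), array([0.651 , 0.0577])) 0.1016 -27.3
(np.int32(45), array([252. , 176.3]), array([0.6463, 0.1595])) 0.1019 32.8
(np.int32(10513), array([360.7, 260.4]), array([ 0.4684, -0.0557])) 0.1847 -120.0
(np.int32(7), array([278.9, 216.6]), array([0.5618, 0.1066])) 0.0025 64.4
(np.int32(43), array([229.6, 220.7]), array([0.5561, 0.2063])) 0.1021 92.6
(np.int32(40), array([308. , 258.5]), array([0.4751, 0.0499])) 0.1014 -147.6
(np.int32(39), array([257.5, 262.1]), array([0.4707, 0.1515])) 0.1016 152.3
(192.5, array([284.9, 255. ]), array([485.2,  97.5]), array([71.8, 18.1]), [[449.0, 105.0], [450.0, 87.0], [522.0, 90.0], [521.0, 108.0]])
disp frame -0.07571852811782237 -0.0036324233881176657
```

View pics/t3.png

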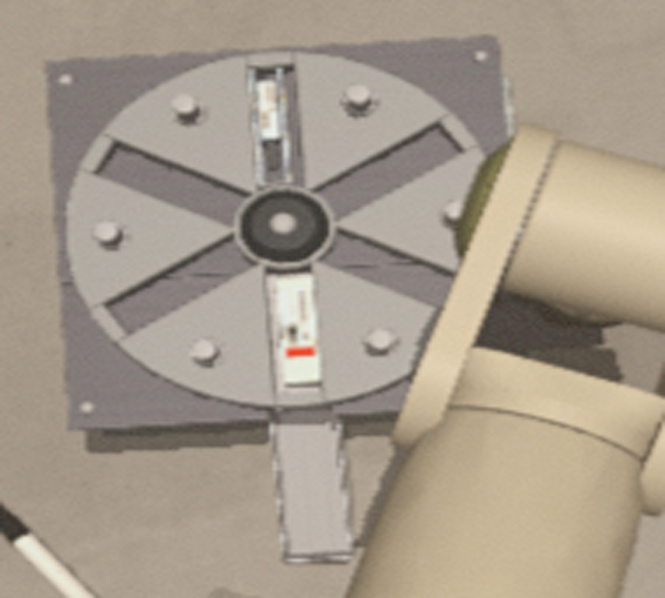

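Wheel check: the pins are at 32.5° mod 60°, which puts a pocket at 182.5° against a target of 182.4°. The carton centre is at x=-75.7 mm and y=-3.6 mm in the dispenser frame, inside ±8 mm and consistent with the 3 mm play. Now I'll press the plunger.

Run:
```python
from cell import robot, read_camera
from h import *
x,y=.4994,-.0587
robot.move_l([x,y,.342],speed=.12); f0=robot.current_wrist_force(); print(f0.round(1))
for z in list(np.arange(.335,.3219,-.004))+list(np.arange(.3215,.312,-.001)):
    robot.move_l([x,y,z],speed=.05); f=robot.current_wrist_force(); print(round(z,4),(f-f0).round(1),robot.current_position()[2].round(4))
    if f[2]-f0[2]>14: break
robot.wait(1.6); print(robot.current_wrist_force().round(1),robot.current_position().round(4),robot.current_time())
d=read_camera("side"); cv2.imwrite("pics/s4.png",cv2.resize(d["img"][180:340,210:430],(770,560))[:,:,::-1])
```

```text
[0.1 0.4 0.7]
0.335 [ 0.9 -1.4  2.4] 0.3353
0.331 [-0.4 -1.   1.6] 0.331
0.327 [-0.5 -0.1  3.3] 0.3269
0.323 [-0.7 -0.4  3.9] 0.3232
0.3215 [-1.  -0.8  3.5] 0.3218
0.3205 [-0.6 -0.6  3.8] 0.3207
0.3195 [-3.1  0.7 13.1] 0.3206
0.3185 [-5.1  1.9 21.4] 0.3205
[-6.3  0.7 21. ] [ 0.4993 -0.0586  0.3205] 15.825
```

View pics/s4.png

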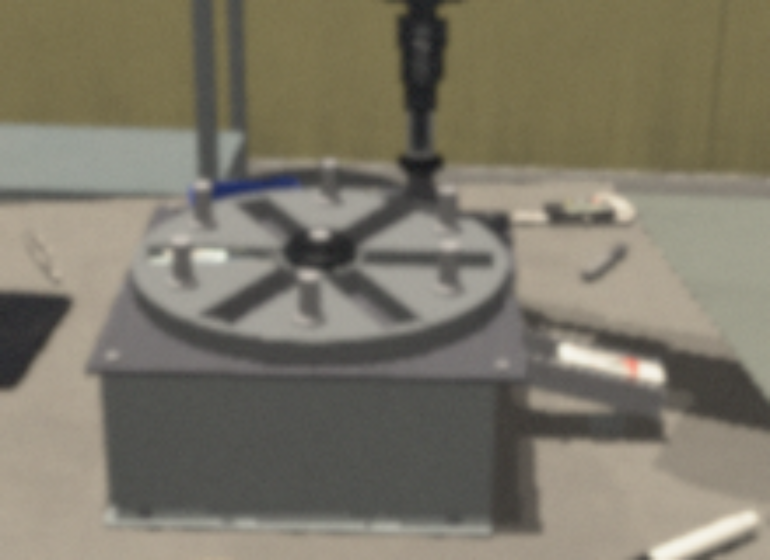

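The plunger came up hard against its stop at TCP z 0.3205, where 0.3204 was expected. The side view shows the carton in the trough at about (610,362). I'll release the plunger, retreat and check.

Run:
```python
from cell import robot, read_camera
from meas import *
x,y=.4994,-.0587
robot.move_l([x,y,.345],speed=.06); robot.move_l([x,y,.42],speed=.15)
robot.move_joints([-1.52, 0.381, 1.297, 0, 1.464, -0.215]); robot.wait(.5)
d=read_camera("top"); P=cloud(d); cv2.imwrite("pics/t5.png",cv2.resize(d["img"][140:350,200:390],None,fx=3.5,fy=2.85,interpolation=cv2.INTER_CUBIC)[:,:,::-1])
print(robot.current_time()); o=measure(d)
for x in o["high"]: print(x, np.median(P[int(x[1][1]),int(x[1][0])-2:int(x[1][0])+3,2]))
g=d["img"].astype(int).mean(2); m=(g>225); m[:285]=0;m[345:]=0;m[:,:270]=0;m[:,310:]=0
c=np.argwhere(m)[:,::-1]; r=c.mean(0); q=onz(d,c,.065)[:,:2]
rr=cv2.minAreaRect((q*1000).astype(np.float32)); print(r,rr,np.median(P[m],0))
v=np.array(rr[0])/1000-C; cc,s=np.cos(YAW),np.sin(YAW); print("disp",cc*v[0]+s*v[1],-s*v[0]+cc*v[1])
d=read_camera("side"); cv2.imwrite("pics/s5.png",cv2.resize(d["img"][180:340,210:430],(770,560))[:,:,::-1])
```

```text
19.7833
(np.int32(43), array([301.8, 172.6]), array([0.6513, 0.058 ])) 0.1632031297394494
(np.int32(47), array([252.1, 176.5]), array([0.6459, 0.1595])) 0.16091849106537182
(np.int32(42), array([329.9, 213.4]), array([0.5655, 0.0031])) 0.16071456499492776
(np.int32(43), array([229.6, 220.7]), array([0.5561, 0.2063])) 0.16286165243413664
(np.int32(5), array([278.8, 218.8]), array([0.5573, 0.1068])) 0.14930722995532708
(np.int32(273), array([361.1, 244.5]), array([ 0.5005, -0.0577])) 0.1685597793664928
(np.int32(40), array([308. , 258.5]), array([0.4751, 0.05  ])) 0.16215053529525392
(np.int32(40), array([257.6, 262.1]), array([0.4707, 0.1513])) 0.16237509302079123
[289.39 311.98] ((354.1424255371094, 92.84729766845703), (68.40044403076172, 18.134206771850586), 3.443979024887085) [0.37388177 0.09515075 0.05596453]
disp -0.20685597777281822 -0.002792922902419632
```

View pics/t5.png

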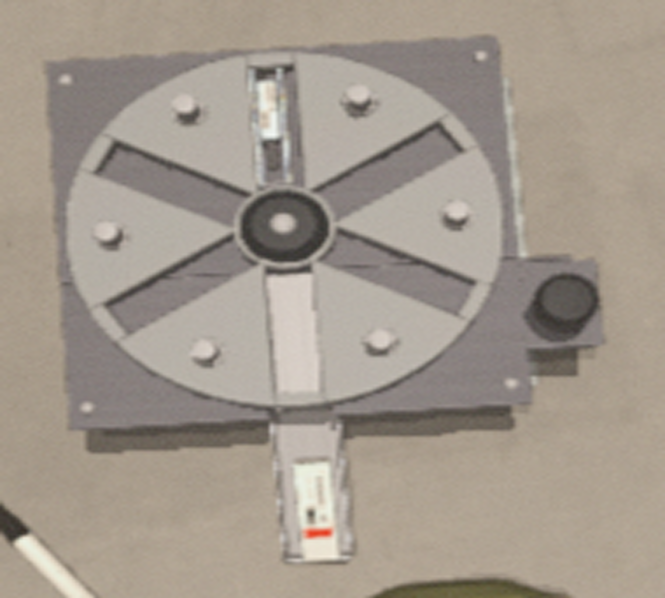

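View pics/s5.png

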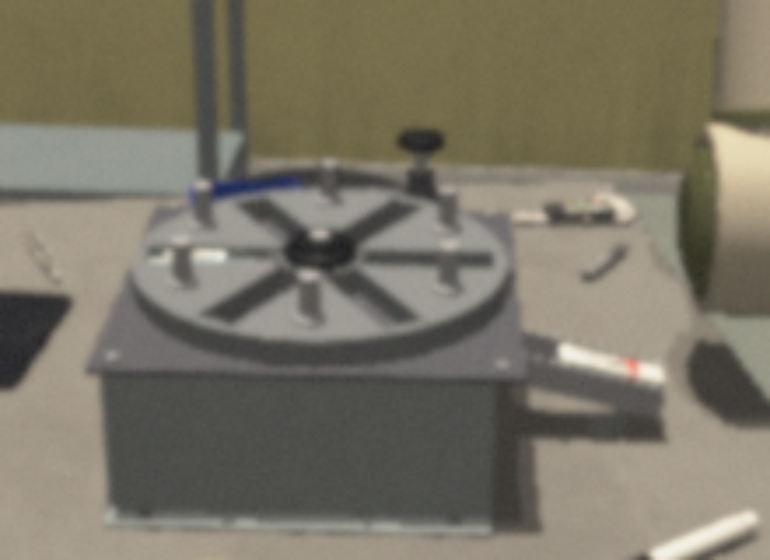

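The carton lies against the trough's stop, with its centre about 207 mm in front of the axis and 3 mm off the centreline. The floor is closed, the plunger shows at the same pixels as at the start, and the clear box is still in its pocket. I'm handing the job in.

Run:
```python
from cell import workorder
workorder.job_done()
```

```text
the job is handed in; nothing more can be done
```

The carton is in the delivery trough and the job is handed in. The last check was at 19.8 s on the robot clock, against the 48 s limit.

- **Turning the wheel:** I caged one pin between the jaws and turned the wheel about 107.5° clockwise. The pocket ended at 182.5° against a target of 182.4°. The carton sat 3.6 mm off the slot's centreline, within the 8 mm allowed.
- **Pressing the plunger:** I pressed it to its stop, with a firm 21 N and the tool height within 0.1 mm of the expected stop. I held it 1.6 s, then released it and moved the arm away.
- **Last pictures:** the carton rests against the trough's end stop, about 207 mm in front of the axis and 3 mm off centre. The plunger head is back at its starting pixels, and the clear box is still in its pocket at the back. The caliper and end mill look unmoved in the side view, and the tape roll looked unmoved after the turn.

No check failed. The raw depth reading of the plunger top was 168.6 mm against a nominal 165 mm, within the depth camera's noise.

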